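# Open the double-latched child-safe cutlery box

## Robot

A 7-joint arm with a two-finger parallel gripper is mounted at the origin on a cart in front of the work surface, level with it; the furniture and walls round the work are solid. World frame = base frame: x ahead of the robot, y to its left, z up, the work surface at z = 0. Lengths are in m, angles in rad, forces in N, time in s.
With the tool pointing down it reaches from about 0.425 to 0.925 m from the base axis. Payload 6.8 kg.
Tool frame: the origin (TCP) lies at the very end of the fingers, on their centre line; the grasp point (between the pads) lies 19 mm behind it (arm.grip_depth is the distance from the TCP to the grasp point, in m); z points along the fingers, y is the line along which they close (so a half turn about z gives the same grasp; the last joint's range is limited). The gripper opens to 88 mm and grips with 3 to 60 N. Pads are 20 mm wide; open, the fingers measure 115 mm over their backs; the gripper's body (75 mm by 178 mm) begins 61 mm behind the grasp point.
Start: joints at [-1.453, 0.477, 0.022, 1.555, -0.011, 1.109, -0.083], TCP at [0.151, 0.658, 0.223] pointing down, gripper open.
Joint ranges: [-2.96, 2.96], [-0.34, 2.1], [-1.41, 1.46], [0.24, 2.44], [-1.37, 4.51], [0.17, 1.92], [-2.96, 2.96]. Speed limits (rad/s): [2.39, 2.39, 3.14, 3.14, 3.14, 3.14, 3.14].

## Interface

Orientations are given as a rotation vector (axis times angle).
In Python, from rig import arm gives the robot as it stands.
- The arm moves only by the tool apply_moves, never from a script. Its argument "increments" is a list of rows, each a list of 5 numbers: the shift along the tool's x, y, z in m, then the turn about the tool's z in rad, then the opening, from 0 (shut) to 1 (fully open). In form: [[x, y, z, turn, jaw], ...]. A call has 1 to 5 rows; each row shifts and turns the commanded pose from where the row before left it, along the tool's axes as they then stand; what a row does not reach is not made up. A row lasts 1/10 s, in which the tool goes at most 50 mm and 8.59 degrees, less where a joint would pass 70% of its speed; a pose out of reach is approached as far as the arm can. A call is refused whole if a number of a shift passes 0.05 or a number of a turn 0.15, either way. A call with a gripper value outside its range is refused whole. The fingers move at their own pace and stop on an object; "force" is the grip in N (left out, the last holds). Time passes only in rows, so rows that do not move let the fingers close. It gives the time, the measured TCP pose, the force, the opening and the grip force at its end, in the units of the state.
- arm.get_obs(): the state, without advancing time (a new reading comes with each control period).
- arm.camera(name): name is "side" or "top"; returns the picture (480x640x3 uint8, red, green, blue); there is no depth.
- arm.camera_params(name): a dict with "intrinsics" (3x3 intrinsics, pixels), "R" (3x3) and "t" (3): a world point X has camera coordinates R X + t. Camera axes: x right, y down, z forward; pixel columns grow to the right and rows downward; lengths in m; the calibration is good to about 2 mm. A picture is of the moment at which its call begins. camera_params takes no time and is no camera call.
- arm.hand_in(): hands the job in; it is judged then, once.
The state is a dict: "clock": time; "q": joint angles; "qvel": joint speeds; "joint_efforts": joint torques, N m; "tcp_pos": TCP position; "tcp_rot": TCP orientation; "wrist_force": force on the tool from outside, world axes, zero at the start; "ft_torque": the same for the moment, N m; "gripper_width": finger opening in m; "finger_force": force on a finger pad.
Only numpy, scipy, OpenCV 4.12 (cv2) and the standard library are available. Lean on these libraries where they do the work, as an engineer would, in place of code of your own. Each camera call takes 0.05 s, during which the arm holds its last target. There are 200 camera calls.

## Task

Open the child-safe cutlery box: draw the brass-knobbed bolt on its lid back out of its staple, lift the lid a little until its second catch holds it, then reach in under the lid's front edge, feel for the hidden catch lever, push it aside and, with it pushed aside, raise the lid. Leave the lid standing open by itself at 45 degrees or more with the bolt still drawn. Go gently: do not force the lid against the catch or ram the lever, and leave the other things on the worktop alone.

Things in the scene. Friction and masses are not known exactly. Their poses are not given: they have to be found in the camera images.
- cutlery_box: Wooden case fixed to the worktop: base 200 (x) by 240 (y) by 43 mm high, walls 6 mm, and a deep hinged lid with walls all round (107 mm high in all). Origin under the centre of its floor; box -x is its front (towards the robot), +y its left, z up. A steel staple stands on its left side at box x = -65, y = 120 to 133, up to z = 130.
- front_sill (a point): Middle of the top outer edge of the base's front wall: box x = -100, y = 0, z = 40. Just behind the lid's front wall, somewhere above this sill, hides the second catch's tab: an upright dark plate 8 mm thick in y, at box x = -104 to -82, z = 46 to 89. Its y is anywhere from -40 to +40 mm and is not measured. The opening between the side walls is 228 mm wide.
- lid (a joint): Lid angle in rad, 0 shut, growing as its front rises, to 1.6. Hinge line along box y at box x = 100, z = 44. The stiff hinge (0.6 N m; lid 0.35 kg) holds any angle; raising takes about 6 N at the handle, 5 N at the front edge. Bolt drawn, it rises to about 0.25 where the second catch stops it; pulling harder loads the catch (keep under 25 N). Lever pushed, it passes; free above 0.4.
- bolt (a joint): Slide of the bolt in m: 0 shot (its end under the staple), growing as the knob is moved towards the box's right (box -y), 0.035 at its end; the rod is clear of the staple from about 0.02. Friction 2.5 N, stays where it is left.
- catch_lever (a joint): Turn (rad) of the sprung lever whose front arm is the hidden tab: upright pivot 42 mm behind the tab's front edge. 0 at rest, stop at 0.5. Only a push on the tab's left side, towards box -y, turns it. From 0.30 (tab moved 11 mm) the lid's foot passes. The tab takes 2.5 N to start, 5 N at 0.35; it springs back. Its other arm, left of the tab, lies behind box x = -80 and above z = 80.
- bolt_knob (a point): Centre of the top of the brass bolt knob: a round upright knob 15 mm in diameter, 38 mm tall above the lid's top (its waist, below 18 mm, is thinner). At rest it stands at box x = -65, y = +70, top at z = 145.
- lid_handle (a point): Middle of the dark round handle bar on the lid: 10 mm thick, 76 mm long along y, its centre line 26 mm above the lid's top (lid top at z = 107 when shut); shut, the point is at box x = -55, y = -50, z = 133.
- lid_edge (a point): Middle of the lower front edge of the lid's front wall (7 mm thick, 240 mm long along y, 63 mm tall with the top): box x = -112, z = 44 when shut, about x = -105, z = 96 at 0.25 rad (it turns about the hinge line at a radius of 212 mm). Side walls of the lid are 6 mm thick, at y = -120 and +120.
- mug: Cream mug, 84 x 123 x 91 mm, standing; bystander, origin under its centre.
- tumbler: Clear tumbler, 81 mm across, 91 mm tall; bystander, origin under its centre.
- salt_shaker: Salt shaker with grey cap, 44 mm across, 90 mm tall; bystander, origin under its centre.
- spice_jar: Glass spice jar with black cap, 44 mm across, 105 mm tall; bystander, origin under its centre.
- timer: White round kitchen timer, 66 mm across, 50 mm tall; bystander, origin under its centre.

How it is judged:
On the way, in this order (a step that is already met when the one before it is completed fails the run):
1. the bolt is drawn clear of its staple (value of joint bolt above 0.02 m and value of joint lid below 0.05 rad), for 0.1 s.
2. the lid is lifted a little, up to its second catch (value of joint lid between 0.15 and 0.32 rad), for 0.1 s.
3. the hidden lever is pushed aside while the lid is ajar (value of joint catch_lever above 0.2 rad and value of joint lid between 0.1 and 0.45 rad), for 0.1 s.
At the end, for the whole second after the job is handed in: The lid stands open by itself at more than 0.75 rad (about 43 degrees), at rest, and the bolt is still drawn (more than 20 mm) (value of joint lid above 0.75 rad and velocity of joint lid between -0.05 and 0.05 rad/s and value of joint bolt above 0.02 m); the robot touches nothing.
It fails at once if the hidden catch is loaded with more than 25 N (the lid forced against it, or its lever rammed) (contact force between catch_lever and anything else above 25 N).
It fails at once if a bystander is shoved more than 40 mm or tipped over (distance of any of mug, tumbler, salt_shaker, spice_jar, timer from where it was at the start of the episode above 0.04 m or angle between any of mug, tumbler, salt_shaker, spice_jar, timer's own z axis and vertical above 0.5 rad).
It also fails if it takes over 67 s, if anything falls off the work surface, if the arm or the gripper's body presses on something with over 40 N, if the wrist force passes 120 N, or if a joint passes its speed limit or range.

## Working session

There is one attempt and no reset: what is moved stays moved. The work goes in short steps, Python scripts to look and compute and a tool call to move; the robot and the scene stay as the last step left them, time stands still between calls to the robot, and variables do not carry over. Pictures are saved under pics/ and viewed, at most 10 in all, crops included, and the job is handed in when it is done.

Besides the shell and the picture viewer there is one more tool, called after "Request:" as name(argument=value, ...), one argument or row to a line, values as JSON. apply_moves: Moves the arm, as the interface text tells. Its arguments: {"type":"object","properties":{"increments":{"type":"array","items":{"type":"array","items":{"type":"number"}}},"force":{"type":"number"}},"required":["increments"]}

```bash
mkdir -p pics; ls; python3 - <<'E'
from rig import arm
import cv2,numpy as np
for n in("top","side"):
    cv2.imwrite(f"pics/{n}0.png",arm.camera(n)[:,:,::-1])
    p=arm.camera_params(n);print(n,np.round(p["intrinsics"],1).tolist(),np.round(p["R"],3).tolist(),np.round(p["t"],3))
o=arm.get_obs();print({k:np.round(v,3) for k,v in o.items()},arm.grip_depth)
E
```

```text
pics
top [[483.9, 0.0, 318.2], [0.0, 483.9, 241.1], [0.0, 0.0, 1.0]] [[-0.009, -1.0, -0.0], [-0.996, 0.009, -0.083], [0.083, -0.001, -0.997]] [0.364 0.579 1.044]
side [[540.5, 0.0, 316.9], [0.0, 540.5, 246.9], [0.0, 0.0, 1.0]] [[0.983, -0.185, 0.003], [-0.109, -0.593, -0.798], [0.15, 0.784, -0.603]] [-0.512  0.352  0.79 ]
{'clock': np.float64(0.1), 'q': array([-1.453,  0.478,  0.022,  1.556, -0.011,  1.109, -0.083]), 'qvel': array([ 0.003, -0.001,  0.001, -0.004, -0.001,  0.   , -0.   ]), 'joint_efforts': array([ 5.0000e-03, -5.8410e+01,  1.5400e+00, -2.7332e+01, -5.4000e-02,
        1.3000e-02,  0.0000e+00]), 'tcp_pos': array([0.151, 0.657, 0.222]), 'tcp_rot': array([-3.540e-01, -3.122e+00,  3.000e-03]), 'wrist_force': array([-0.578, -0.356,  0.354]), 'ft_torque': array([-0.   , -0.009,  0.034]), 'finger_force': np.float64(0.0), 'gripper_width': np.float64(0.088)} 0.0187
```

View pics/top0.png

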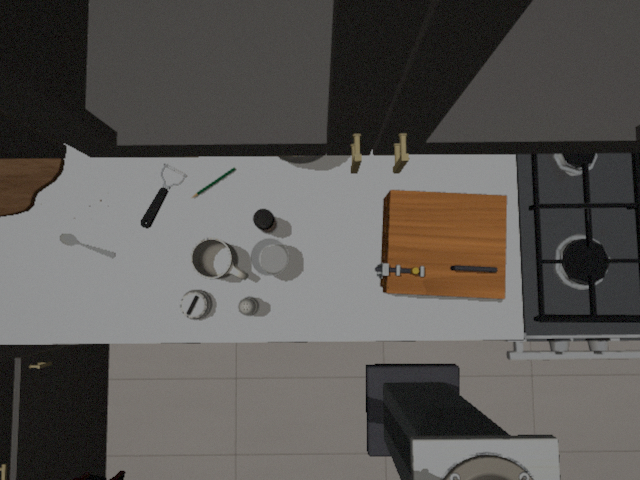

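View pics/side0.png

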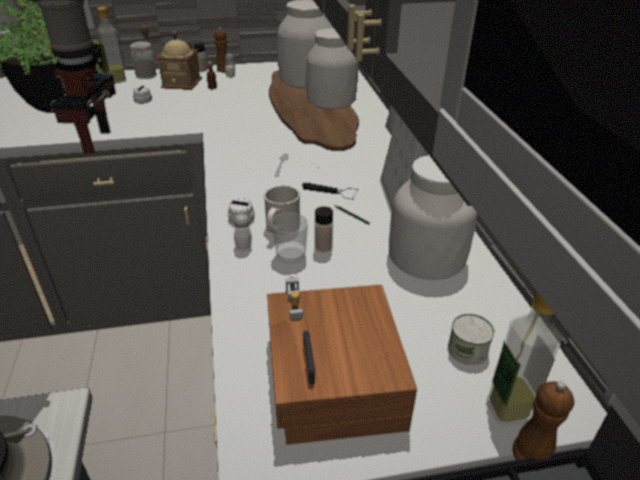

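The top view shows the lid at columns 388–505, rows 192–298, with the knob near (415,271) and the handle near (475,268). In the side view the knob is at about (296,300) and the handle bar at about (309,357). The bystanders stand well to the left.

```bash
cat > h.py <<'E'
from rig import arm
import cv2,numpy as np
def ray(n,u,v):
    p=arm.camera_params(n);K,R,t=[np.array(p[k]) for k in("intrinsics","R","t")]
    return -R.T@t, R.T@np.linalg.inv(K)@np.array([u,v,1.])
def onz(n,u,v,z):
    c,d=ray(n,u,v); return c+d*(z-c[2])/d[2]
def px(n,X):
    p=arm.camera_params(n);q=np.array(p["intrinsics"])@(np.array(p["R"])@np.array(X)+np.array(p["t"]));return q[:2]/q[2]
def st():
    o=arm.get_obs();from scipy.spatial.transform import Rotation as R
    M=R.from_rotvec(o["tcp_rot"]).as_matrix()
    print("t",round(o["clock"],2),"q",np.round(o["q"],3),"p",np.round(o["tcp_pos"],4),"x",np.round(M[:,0],3),"z",np.round(M[:,2],3),"F",np.round(o["wrist_force"],1),"w",round(o["gripper_width"],4))
E
python3 - <<'E'
from h import *
T=cv2.imread("pics/top0.png");S=cv2.imread("pics/side0.png")
def mask(I,box):
    h=cv2.cvtColor(I,cv2.COLOR_BGR2HSV);m=cv2.inRange(h,(3,110,60),(18,255,255))
    z=np.zeros_like(m);a,b,c,d=box;z[b:d,a:c]=m[b:d,a:c]
    return cv2.morphologyEx(z,cv2.MORPH_CLOSE,np.ones((15,15)))
for n,I,b in(("top",T,(360,170,515,310)),("side",S,(250,270,430,450))):
    m=mask(I,b);c=max(cv2.findContours(m,0,1)[0],key=cv2.contourArea)
    ap=cv2.approxPolyDP(c,4,True)[:,0]
    print(n,[(p.tolist(),np.round(onz(n,*p,.107),3)[:2].tolist()) for p in ap])
for n,I,p in(("top",T,(350,240,520,310)),("side",S,(260,260,340,400))):
    cv2.imwrite(f"pics/c_{n}.png",cv2.resize(I[p[1]:p[3],p[0]:p[2]],None,fx=4,fy=4,interpolation=2))
a=cv2.imread("pics/c_top.png");b=cv2.imread("pics/c_side.png")
h=max(a.shape[0],b.shape[0]);b=cv2.resize(b,None,fx=.3,fy=.3) if 0 else b
o=np.zeros((600,800,3),np.uint8);a=cv2.resize(a,(480,int(a.shape[0]*480/a.shape[1])));o[:a.shape[0],:480]=a;b=b[:560,:320];o[:b.shape[0],480:800]=b
cv2.imwrite("pics/c.png",o)
E
```

```text
top [([389, 192], [0.676, 0.213]), ([382, 240], [0.577, 0.229]), ([387, 279], [0.498, 0.22]), ([382, 283], [0.49, 0.231]), ([387, 292], [0.471, 0.221]), ([504, 297], [0.459, -0.015]), ([505, 196], [0.665, -0.025])]
side [([381, 286], [0.678, 0.205]), ([268, 295], [0.472, 0.218]), ([278, 426], [0.455, -0.054]), ([286, 429], [0.466, -0.06]), ([287, 442], [0.464, -0.081]), ([408, 429], [0.632, -0.091]), ([415, 387], [0.665, -0.024])]
```

View pics/c.png

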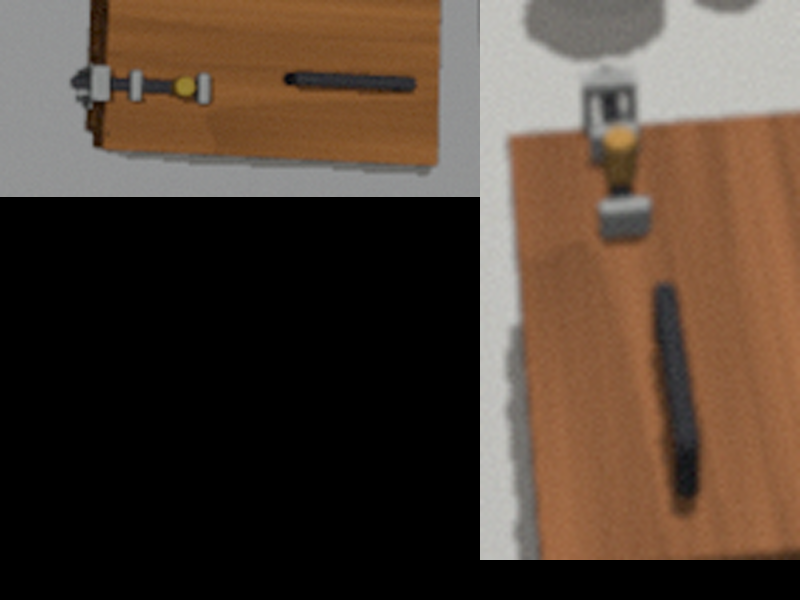

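The crop shows the knob top at top px (415.9,270.8) and side px (295,294). The handle runs from top px (452.7,267.6) to (496.3,269.7).

```bash
python3 - <<'E'
from h import *
k=onz("top",415.9,270.8,.145);ks=onz("side",295,294,.145)
a=onz("top",452.7,267.6,.136);b=onz("top",496.3,269.7,.136)
c,d=ray("top",415.9,270.8);e,f=ray("side",295,294)
s=np.linalg.lstsq(np.c_[d,-f],e-c,rcond=None)[0];print("tri",c+d*s[0],e+f*s[1])
print(k,ks,a,b,(a+b)/2,np.linalg.norm(a-b))
cor=np.array([[.676,.213],[.471,.221],[.459,-.015],[.665,-.025]])
yaw=np.mean([np.arctan2(*(cor[1]-cor[2])),np.arctan2(*(cor[0]-cor[3])),np.arctan2(-(cor[0]-cor[1])[1],(cor[0]-cor[1])[0]),np.arctan2(-(cor[3]-cor[2])[1],(cor[3]-cor[2])[0]),np.arctan2(*(a-b)[:2])]);print("yaw -",yaw)
R=np.array([[np.cos(yaw),np.sin(yaw)],[-np.sin(yaw),np.cos(yaw)]])
m=(a+b)[:2]/2
print("org from knob",k[:2]-R@[-.065,.070],ks[:2]-R@[-.065,.070],"handle",m-R@[-.055,-.05],"lid",cor.mean(0)-R@[-.006,0])
E
```

```text
tri [0.51282016 0.16932478 0.14573827] [0.51452221 0.16915633 0.14580666]
[0.51283509 0.16917584 0.145     ] [0.51464237 0.17004296 0.145     ] [0.51862419 0.09484845 0.136     ] [0.51370554 0.00929875 0.136     ] [0.51616487 0.0520736  0.136     ] 0.0856909880699811
yaw - 0.04838618219336839
org from knob [0.5743733  0.09611389] [0.57618059 0.09698102] handle [0.57351886 0.09935488] lid [0.57374298 0.0982098 ]
```

```bash
cat >> h.py <<'E'
O=np.array([.5743,.0970,0]);YAW=-.048
B=np.array([[np.cos(YAW),-np.sin(YAW),0],[np.sin(YAW),np.cos(YAW),0],[0,0,1]])
def w(b): return O+B@np.array(b)
def bx(p): return B.T@(np.array(p)-O)
def to(b=None,wd=None):
    "tool-frame shift to box point b (or world point); box-frame state"
    from scipy.spatial.transform import Rotation as R
    o=arm.get_obs();M=R.from_rotvec(o["tcp_rot"]).as_matrix()
    t=w(b) if wd is None else np.array(wd)
    print("shift",np.round(M.T@(t-o["tcp_pos"]),4),"box pos",np.round(bx(o["tcp_pos"]),4),"tool y in box",np.round(B.T@M[:,1],3),"tool z in box",np.round(B.T@M[:,2],3),"q",np.round(o["q"],2))
E
python3 -c "
from h import *
to([-.065,.070,.25])"
```

```text
shift [-0.4616 -0.394  -0.0275] box pos [-0.4497  0.5394  0.2218] tool y in box [ 0.177  0.984 -0.002] tool z in box [-0.    -0.002 -1.   ] q [-1.45  0.48  0.02  1.56 -0.01  1.11 -0.08]
```

Request:
apply_moves(
  increments=[
    [-0.0308, -0.0263, -0.0018, 0, 0.4],
    [-0.0308, -0.0263, -0.0018, 0, 0.4],
    [-0.0308, -0.0263, -0.0018, 0, 0.4],
    [-0.0308, -0.0263, -0.0018, 0, 0.4],
    [-0.0308, -0.0263, -0.0018, 0, 0.4],
  ],
)

```text
clock: 0.6
tcp_pos: [0.2725, 0.4935, 0.2314]
tcp_rot: [-0.354, -3.121, 0.001]
wrist_force: [0.6, 0.5, -0.1]
gripper_width: 0.0515
finger_force: 0.0
```

Request:
apply_moves(
  increments=[
    [-0.0308, -0.0263, -0.0018, 0, 0.4],
    [-0.0308, -0.0263, -0.0018, 0, 0.4],
    [-0.0308, -0.0263, -0.0018, 0, 0.4],
    [-0.0308, -0.0263, -0.0018, 0, 0.4],
    [-0.0308, -0.0263, -0.0018, 0, 0.4],
  ],
)

```text
clock: 1.1
tcp_pos: [0.393, 0.331, 0.2405]
tcp_rot: [-0.354, -3.121, 0.0]
wrist_force: [0.4, -0.1, 0.6]
gripper_width: 0.035
finger_force: 0.0
```

Request:
apply_moves(
  increments=[
    [-0.0308, -0.0263, -0.0018, 0, 0.4],
    [-0.0308, -0.0263, -0.0018, 0, 0.4],
    [-0.0308, -0.0263, -0.0018, 0, 0.4],
    [-0.0308, -0.0263, -0.0018, 0, 0.4],
    [-0.0308, -0.0263, -0.0018, 0, 0.4],
  ],
)

```text
clock: 1.6
tcp_pos: [0.5136, 0.1684, 0.2496]
tcp_rot: [-0.354, -3.121, 0.0]
wrist_force: [0.3, 0.9, 0.2]
gripper_width: 0.0351
finger_force: 0.0
```

Request:
apply_moves(
  increments=[
    [0, 0, 0, 0.14, 0.4],
    [0, 0, 0, 0.14, 0.4],
    [0, 0, 0, 0.14, 0.4],
    [0, 0, 0, 0.14, 0.4],
    [0, 0, 0, 0.14, 0.4],
  ],
)

```text
clock: 2.1
tcp_pos: [0.5128, 0.1698, 0.2493]
tcp_rot: [-1.411, -2.806, 0.001]
wrist_force: [-0.4, 0.3, 0.3]
gripper_width: 0.0354
finger_force: 0.0
```

Request:
apply_moves(
  increments=[
    [0, 0, 0, 0.14, 0.4],
    [0, 0, 0, 0.14, 0.4],
    [0, 0, 0, 0.14, 0.4],
    [0, 0, 0, 0.14, 0.4],
    [0, 0, 0, 0.13, 0.4],
  ],
)

```text
clock: 2.6
tcp_pos: [0.5127, 0.1699, 0.2493]
tcp_rot: [-2.277, -2.164, 0.001]
wrist_force: [0.2, 0.1, 0.3]
gripper_width: 0.0349
finger_force: 0.0
```

```bash
python3 -c "
from h import *
to([-.065,.070,.128]);st()"
```

```text
shift [2.000e-04 1.000e-04 1.213e-01] box pos [-0.065   0.0698  0.2493] tool y in box [ 1.    -0.003 -0.001] tool z in box [-0.001 -0.    -1.   ] q [-0.87  0.24  0.52  1.88 -0.14  1.06 -0.34]
t 2.6 q [-0.872  0.244  0.524  1.875 -0.139  1.059 -0.343] p [0.5127 0.1699 0.2493] x [ 0.051  0.999 -0.   ] z [-0.001 -0.    -1.   ] F [0.2 0.1 0.3] w 0.0349
```

Request:
apply_moves(
  increments=[
    [0, 0, 0.03, 0, 0.4],
    [0, 0, 0.03, 0, 0.4],
    [0, 0, 0.03, 0, 0.4],
    [0, 0, 0.02, 0, 0.4],
    [0, 0, 0.01, 0, 0.4],
  ],
  force=15,
)

```text
clock: 3.1
tcp_pos: [0.5117, 0.1695, 0.1276]
tcp_rot: [-2.27, -2.17, 0.005]
wrist_force: [0.1, 0.2, 0.6]
gripper_width: 0.0352
finger_force: 0.0
```

Request:
apply_moves(
  increments=[
    [0, 0, 0, 0, 0],
    [0, 0, 0, 0, 0],
    [0, 0, 0, 0, 0],
    [0, 0, 0, 0, 0],
    [0, 0, 0, 0, 0],
  ],
  force=15,
)

```text
clock: 3.6
tcp_pos: [0.5148, 0.1701, 0.1308]
tcp_rot: [2.27, 2.169, 0.005]
wrist_force: [5.4, 0.9, 0.5]
gripper_width: 0.0145
finger_force: 15.0
```

Request:
apply_moves(
  increments=[
    [-0.005, 0, 0, 0, 0],
    [-0.007, 0, 0, 0, 0],
    [-0.007, 0, 0, 0, 0],
    [-0.007, 0, 0, 0, 0],
    [-0.007, 0, 0, 0, 0],
  ],
)

```text
clock: 4.1
tcp_pos: [0.5129, 0.1378, 0.1307]
tcp_rot: [2.27, 2.171, 0.005]
wrist_force: [3.7, 2.8, 4.4]
gripper_width: 0.0143
finger_force: 15.0
```

```bash
python3 -c "
from h import *
to([-.065,.035,.128]);st()
cv2.imwrite('pics/s1.png',cv2.resize(arm.camera('side')[240:440,200:460,::-1],None,fx=3,fy=3))"
```

```text
shift [-0.0028 -0.0017  0.0027] box pos [-0.0633  0.0378  0.1307] tool y in box [1.    0.004 0.003] tool z in box [ 0.003  0.002 -1.   ] q [-0.77  0.38  0.48  2.01 -0.24  0.8  -0.19]
t 4.1 q [-0.765  0.382  0.48   2.014 -0.244  0.798 -0.188] p [0.5129 0.1378 0.1307] x [0.044 0.999 0.002] z [ 0.003  0.002 -1.   ] F [3.7 2.8 4.4] w 0.0143
```

View pics/s1.png

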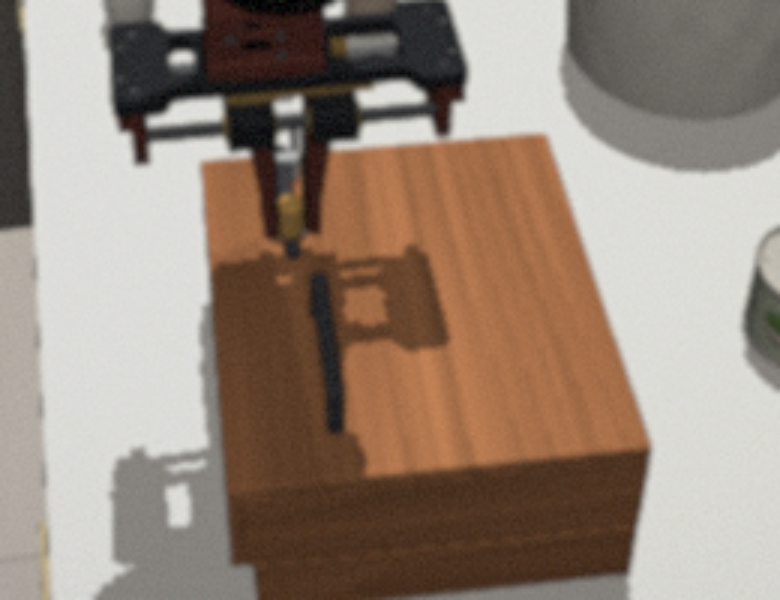

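The knob has gone about 32 mm, so the bolt is drawn. I'll release it and go to the handle.

Request:
apply_moves(
  increments=[
    [0, 0, 0, 0, 0.4],
    [0, 0, 0, 0, 0.4],
    [0, 0, 0, 0, 0.4],
    [0, 0, -0.025, 0, 0.4],
    [0, 0, -0.025, 0, 0.4],
  ],
)

```text
clock: 4.65
tcp_pos: [0.5099, 0.1366, 0.179]
tcp_rot: [-2.27, -2.17, 0.007]
wrist_force: [0.3, 0.7, -0.0]
gripper_width: 0.0351
finger_force: 0.0
```

Request:
apply_moves(
  increments=[
    [-0.025, 0.002, 0, 0, 0.4],
    [-0.03, 0.002, 0, 0, 0.4],
    [-0.03, 0.002, 0, 0, 0.4],
    [0, 0, 0, 0, 0.4],
    [0, 0, 0, 0, 0.4],
  ],
)

```text
clock: 5.15
tcp_pos: [0.513, 0.0516, 0.1792]
tcp_rot: [-2.271, -2.169, 0.002]
wrist_force: [0.8, 0.4, -0.4]
gripper_width: 0.0353
finger_force: 0.0
```

```bash
python3 -c "
from h import *
to([-.055,-.050,.118]);st()
T=arm.camera('top');cv2.imwrite('pics/t1.png',T[:,:,::-1])
print(px('top',w([-.065,.035,.145])),px('side',w([-.065,.035,.145])))"
```

```text
shift [-0.0017  0.0042  0.0612] box pos [-0.0591 -0.0483  0.1792] tool y in box [ 1.     0.002 -0.002] tool z in box [-0.002 -0.    -1.   ] q [-0.67  0.29  0.54  2.01 -0.19  0.9  -0.07]
t 5.15 q [-0.673  0.291  0.544  2.005 -0.192  0.896 -0.072] p [0.513  0.0516 0.1792] x [ 0.046  0.999 -0.   ] z [-0.002  0.    -1.   ] F [ 0.8  0.4 -0.4] w 0.0353
[433.44070779 271.55330915] [296.10312134 308.39874508]
```

Request:
apply_moves(
  increments=[
    [0, 0.004, 0.02, 0, 0.4],
    [0, 0, 0.02, 0, 0.4],
    [0, 0, 0.015, 0, 0.4],
    [0, 0, 0.006, 0, 0.4],
    [0, 0, 0, 0, 0.4],
  ],
  force=20,
)

```text
clock: 5.7
tcp_pos: [0.517, 0.0526, 0.1178]
tcp_rot: [-2.268, -2.172, 0.003]
wrist_force: [-0.8, 0.4, 0.7]
gripper_width: 0.0351
finger_force: 0.0
```

Request:
apply_moves(
  increments=[
    [0, 0, 0, 0, 0],
    [0, 0, 0, 0, 0],
    [0, 0, 0, 0, 0],
    [0, 0, 0, 0, 0],
  ],
  force=20,
)

```text
clock: 6.1
tcp_pos: [0.518, 0.0518, 0.1192]
tcp_rot: [2.271, 2.171, 0.001]
wrist_force: [-1.5, -0.2, 2.8]
gripper_width: 0.0094
finger_force: 20.0
```

Request:
apply_moves(
  increments=[
    [0, 0.003, -0.005, 0, 0],
    [0, 0.003, -0.005, 0, 0],
    [0, 0.003, -0.005, 0, 0],
    [0, 0.0035, -0.005, 0, 0],
    [0, 0, 0, 0, 0],
  ],
)

```text
clock: 6.6
tcp_pos: [0.5311, 0.051, 0.1396]
tcp_rot: [2.271, 2.17, 0.002]
wrist_force: [1.4, -0.1, -0.4]
gripper_width: 0.0092
finger_force: 20.0
```

```bash
python3 -c "
from h import *
to([-.055,-.050,.118]);st()"
```

```text
shift [-0.0019 -0.0141  0.0215] box pos [-0.0409 -0.0481  0.1396] tool y in box [1.    0.003 0.001] tool z in box [ 0.001  0.    -1.   ] q [-0.63  0.38  0.52  2.   -0.25  0.82 -0.01]
t 6.6 q [-0.628  0.378  0.517  2.001 -0.252  0.823 -0.013] p [0.5311 0.051  0.1396] x [0.045 0.999 0.   ] z [ 0.001  0.    -1.   ] F [ 1.4 -0.1 -0.4] w 0.0092
```

Request:
apply_moves(
  increments=[
    [0, 0.003, -0.004, 0, 0],
    [0, 0.003, -0.004, 0, 0],
    [0, 0, 0, 0, 0],
  ],
)

```text
clock: 6.9
tcp_pos: [0.5371, 0.0506, 0.1473]
tcp_rot: [2.27, 2.17, 0.001]
wrist_force: [3.6, -0.9, -4.1]
gripper_width: 0.0093
finger_force: 20.0
```

Request:
apply_moves(
  increments=[
    [0, 0.0015, -0.002, 0, 0],
    [0, 0.0015, -0.002, 0, 0],
    [0, 0, 0, 0, 0],
  ],
)

```text
clock: 7.2
tcp_pos: [0.54, 0.0505, 0.1507]
tcp_rot: [2.27, 2.17, 0.001]
wrist_force: [6.5, -0.3, -10.2]
gripper_width: 0.0094
finger_force: 20.0
```

```bash
python3 -c "
from h import *
to([-.0282,-.050,.1536])
st()"
```

```text
shift [-0.0019  0.0038 -0.0029] box pos [-0.032  -0.0481  0.1507] tool y in box [1.    0.003 0.001] tool z in box [ 0.001 -0.    -1.   ] q [-0.63  0.38  0.52  1.97 -0.25  0.85 -0.02]
t 7.2 q [-0.626  0.376  0.523  1.973 -0.245  0.853 -0.016] p [0.54   0.0505 0.1507] x [ 0.045  0.999 -0.   ] z [ 0.001 -0.    -1.   ] F [  6.5  -0.3 -10.2] w 0.0094
```

Request:
apply_moves(
  increments=[
    [0, 0.0008, -0.0015, 0, 0],
    [0, 0, 0, 0, 0],
  ],
)

```text
clock: 7.4
tcp_pos: [0.5411, 0.0504, 0.1521]
tcp_rot: [2.27, 2.169, 0.002]
wrist_force: [7.4, -0.7, -12.9]
gripper_width: 0.0094
finger_force: 20.0
```

```bash
python3 -c "
from h import *
to([-.0282,-.050,.1536]);st()
cv2.imwrite('pics/s2.png',cv2.resize(arm.camera('side')[240:440,200:460,::-1],None,fx=3,fy=3))"
```

```text
shift [-0.0018  0.0027 -0.0015] box pos [-0.0309 -0.0482  0.1521] tool y in box [1.    0.003 0.002] tool z in box [ 0.002 -0.    -1.   ] q [-0.63  0.38  0.52  1.97 -0.24  0.86 -0.02]
t 7.4 q [-0.626  0.376  0.524  1.97  -0.244  0.855 -0.017] p [0.5411 0.0504 0.1521] x [ 0.045  0.999 -0.   ] z [ 0.002 -0.001 -1.   ] F [  7.4  -0.7 -12.9] w 0.0094
```

View pics/s2.png

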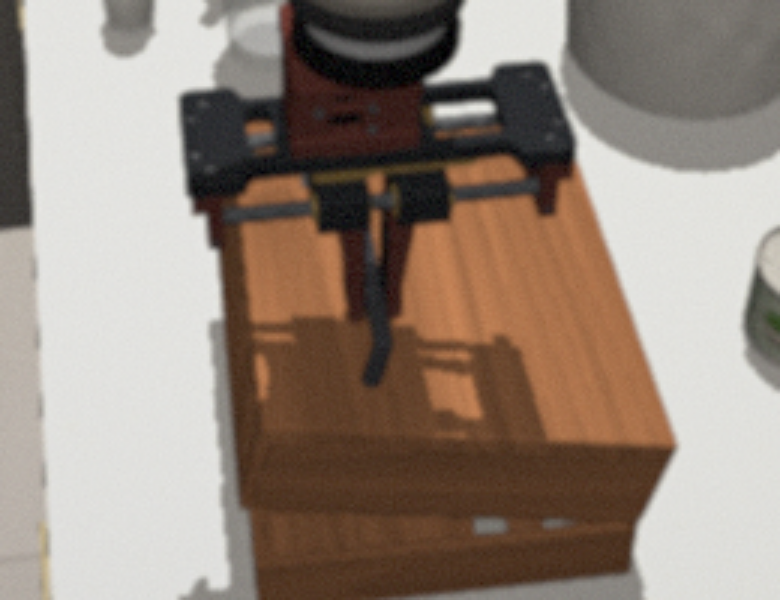

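The lid is ajar: the side view shows a gap under its front wall, about z 0.09–0.10. I'll release the handle, back off in front and above, and see how the arm behaves at the edge of its reach, because I need a forward tilt of the fingers.

Request:
apply_moves(
  increments=[
    [0, 0, 0, 0, 0.4],
    [0, 0, 0, 0, 0.4],
    [0, 0, 0, 0, 0.4],
    [0, 0, -0.04, 0, 0.4],
    [0, -0.02, -0.05, 0, 0.4],
  ],
)

```text
clock: 7.95
tcp_pos: [0.5214, 0.0513, 0.2388]
tcp_rot: [2.271, 2.171, -0.005]
wrist_force: [0.5, 0.8, 0.6]
gripper_width: 0.0351
finger_force: 0.0
```

Request:
apply_moves(
  increments=[
    [0.01, -0.03, -0.04, 0, 0],
    [0.01, -0.02, -0.05, 0, 0],
    [0.01, 0, -0.05, 0, 0],
    [0, 0, -0.05, 0, 0],
    [0, 0, -0.05, 0, 0],
  ],
)

```text
clock: 8.45
tcp_pos: [0.4741, 0.0821, 0.475]
tcp_rot: [-2.27, -2.171, -0.002]
wrist_force: [1.1, 0.2, 0.1]
gripper_width: 0.0009
finger_force: 0.0
```

```bash
python3 -c "
from h import *
to([-.15,0,.4]);st()"
```

```text
shift [ 0.0198 -0.0506  0.0751] box pos [-0.0993 -0.0197  0.475 ] tool y in box [1.    0.004 0.   ] tool z in box [ 0.     0.001 -1.   ] q [-0.85 -0.02  0.54  1.63  0.01  1.53 -0.35]
t 8.45 q [-0.85  -0.024  0.545  1.629  0.012  1.533 -0.35 ] p [0.4741 0.0821 0.475 ] x [0.044 0.999 0.001] z [ 0.     0.001 -1.   ] F [1.1 0.2 0.1] w 0.0009
```

Request:
apply_moves(
  increments=[
    [0, 0, -0.05, 0, 0],
    [0, 0, -0.05, 0, 0],
    [0, 0, -0.05, 0, 0],
    [0, 0, -0.05, 0, 0],
    [0, 0, -0.05, 0, 0],
  ],
)

```text
clock: 8.95
tcp_pos: [0.4778, 0.0821, 0.6807]
tcp_rot: [2.251, 2.147, 0.085]
wrist_force: [-0.5, 0.1, -0.7]
gripper_width: 0.0004
finger_force: 0.0
```

```bash
python3 -c "
from h import *
st()"
```

```text
t 8.95 q [-1.     0.018  0.736  1.151 -0.013  1.915 -0.316] p [0.4778 0.0821 0.6807] x [0.046 0.999 0.019] z [ 0.06   0.016 -0.998] F [-0.5  0.1 -0.7] w 0.0004
```

The forward tilt appears at the q6 limit, as I'd hoped. I'll keep going.

Request:
apply_moves(
  increments=[
    [0, 0, -0.05, 0, 0],
    [0, 0, -0.05, 0, 0],
    [0, 0, -0.05, 0, 0],
    [0, 0, -0.05, 0, 0],
  ],
)

```text
clock: 9.35
tcp_pos: [0.4645, 0.0791, 0.7336]
tcp_rot: [2.204, 2.111, 0.239]
wrist_force: [0.2, -0.5, -0.5]
gripper_width: 0.0005
finger_force: 0.0
```

```bash
python3 -c "
from h import *
st()"
```

```text
t 9.35 q [-0.322 -0.004  0.02   1.054  0.003  1.916 -0.345] p [0.4645 0.0791 0.7336] x [0.038 0.998 0.057] z [ 0.168  0.05  -0.985] F [ 0.2 -0.5 -0.5] w 0.0005
```

Request:
apply_moves(
  increments=[
    [0, 0, 0.03, 0, 0],
    [0, 0, 0.03, 0, 0],
    [0, 0, 0.03, 0, 0],
    [0, 0, 0.03, 0, 0],
  ],
)

```text
clock: 9.75
tcp_pos: [0.4847, 0.0843, 0.6137]
tcp_rot: [2.206, 2.11, 0.237]
wrist_force: [0.1, -0.4, 0.6]
gripper_width: 0.0005
finger_force: 0.0
```

```bash
python3 -c "
from h import *
st()"
```

```text
t 9.75 q [-0.317 -0.053  0.016  1.376  0.003  1.645 -0.346] p [0.4847 0.0843 0.6137] x [0.04  0.998 0.057] z [ 0.167  0.049 -0.985] F [ 0.1 -0.4  0.6] w 0.0005
```

Request:
apply_moves(
  increments=[
    [0, -0.015, -0.045, 0, 0],
    [0, -0.015, -0.045, 0, 0],
    [0, -0.015, -0.045, 0, 0],
    [0, -0.01, -0.045, 0, 0],
    [0, 0, -0.045, 0, 0],
  ],
)

```text
clock: 10.25
tcp_pos: [0.4185, 0.079, 0.7373]
tcp_rot: [2.194, 2.101, 0.267]
wrist_force: [0.5, 0.2, -0.1]
gripper_width: 0.0004
finger_force: 0.0
```

```bash
python3 -c "
from h import *
st()"
```

```text
t 10.25 q [ 0.173 -0.075 -0.44   1.11  -0.035  1.9   -0.327] p [0.4185 0.079  0.7373] x [0.037 0.997 0.062] z [ 0.19   0.054 -0.98 ] F [ 0.5  0.2 -0.1] w 0.0004
```

Request:
apply_moves(
  increments=[
    [0, 0.01, -0.045, 0, 0],
    [0, 0.01, -0.045, 0, 0],
    [0, 0.015, -0.045, 0, 0],
    [0, 0.015, -0.045, 0, 0],
    [0, 0.02, -0.045, 0, 0],
  ],
)

```text
clock: 10.75
tcp_pos: [0.4377, 0.0659, 0.8113]
tcp_rot: [2.131, 2.031, 0.438]
wrist_force: [-0.1, 0.1, 0.1]
gripper_width: 0.0008
finger_force: 0.0
```

```bash
python3 -c "
from h import *
st()"
```

```text
t 10.75 q [ 0.766 -0.033 -0.961  0.906 -0.046  1.916 -0.271] p [0.4377 0.0659 0.8113] x [0.032 0.995 0.097] z [ 0.322  0.081 -0.943] F [-0.1  0.1  0.1] w 0.0008
```

Request:
apply_moves(
  increments=[
    [0, 0.012, -0.045, 0, 0],
    [0, 0.013, -0.045, 0, 0],
    [0, 0.014, -0.045, 0, 0],
    [0, 0.015, -0.045, 0, 0],
    [0, 0.016, -0.045, 0, 0],
  ],
)

```text
clock: 11.25
tcp_pos: [0.4224, 0.0448, 0.9008]
tcp_rot: [2.029, 1.931, 0.652]
wrist_force: [-0.5, 1.4, -0.6]
gripper_width: 0.0005
finger_force: 0.0
```

```bash
python3 -c "
from h import *
st()"
```

```text
t 11.25 q [ 0.616 -0.065 -0.709  0.747 -0.111  1.916 -0.218] p [0.4224 0.0448 0.9008] x [0.013 0.99  0.138] z [ 0.491  0.114 -0.864] F [-0.5  1.4 -0.6] w 0.0005
```

Request:
apply_moves(
  increments=[
    [0, 0.018, -0.045, 0, 0],
    [0, 0.018, -0.045, 0, 0],
    [0, 0.02, -0.045, 0, 0],
    [0, 0.02, -0.045, 0, 0],
    [0, 0.02, -0.045, 0, 0],
  ],
)

```text
clock: 11.75
tcp_pos: [0.3918, 0.0169, 0.989]
tcp_rot: [1.913, 1.813, 0.846]
wrist_force: [-0.5, 0.7, -0.2]
gripper_width: 0.0003
finger_force: 0.0
```

```bash
python3 -c "
from h import *
st()"
```

```text
t 11.75 q [ 0.404 -0.085 -0.403  0.585 -0.172  1.916 -0.183] p [0.3918 0.0169 0.989 ] x [-0.009  0.986  0.169] z [ 0.647  0.135 -0.751] F [-0.5  0.7 -0.2] w 0.0003
```

The tilt holds at 41° forward, which is enough. Before going in, I'll look into the gap now that the arm is out of the way.

```bash
python3 - <<'E'
from h import *
I=sum(arm.camera('side').astype(float) for _ in range(4))/4
c=I[370:450,260:440,::-1];c=np.clip(c*1.6,0,255).astype(np.uint8)
cv2.imwrite('pics/s3.png',cv2.resize(c,None,fx=4.4,fy=4.4,interpolation=cv2.INTER_CUBIC))
for y in(-.12,-.04,0,.04,.12): print(y,[np.round(px('side',w([x,y,z]))).tolist() for x,z in((-.1,.04),(-.104,.046),(-.104,.089),(-.105,.096))])
E
```

```text
-0.12 [[285.0, 431.0], [283.0, 429.0], [282.0, 412.0], [281.0, 409.0]]
-0.04 [[281.0, 389.0], [278.0, 387.0], [277.0, 369.0], [277.0, 366.0]]
0 [[279.0, 370.0], [276.0, 368.0], [275.0, 350.0], [275.0, 347.0]]
0.04 [[277.0, 352.0], [275.0, 350.0], [274.0, 333.0], [273.0, 330.0]]
0.12 [[274.0, 320.0], [271.0, 318.0], [270.0, 301.0], [270.0, 298.0]]
```

View pics/s3.png

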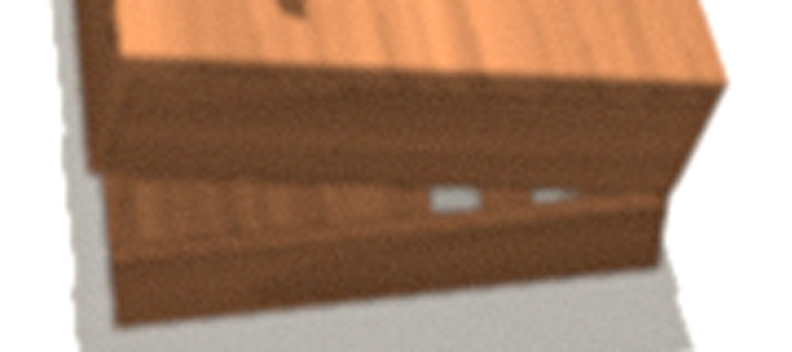

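That view is of the box's right side. The lid's lower front-right corner is at px (280,409), which matches 0.25 rad. The tab can't be seen, so I'll find it by feel. First I'll come down in front of the box.

```bash
python3 -c "
from h import *
to([-.19,.075,.20])"
```

```text
shift [ 0.0283 -0.5228  0.6119] box pos [-0.178  -0.0885  0.9884] tool y in box [ 0.767 -0.065  0.638] tool z in box [ 0.639  0.166 -0.751] q [ 0.41 -0.08 -0.41  0.59 -0.17  1.92 -0.18]
```

Request:
apply_moves(
  increments=[
    [0.0014, -0.0261, 0.0306, 0, 0],
    [0.0014, -0.0261, 0.0306, 0, 0],
    [0.0014, -0.0261, 0.0306, 0, 0],
    [0.0014, -0.0261, 0.0306, 0, 0],
    [0.0014, -0.0261, 0.0306, 0, 0],
  ],
)

```text
clock: 12.45
tcp_pos: [0.4065, 0.0489, 0.83]
tcp_rot: [1.933, 1.817, 0.827]
wrist_force: [-3.0, 0.7, -0.5]
gripper_width: 0.0005
finger_force: 0.0
```

Request:
apply_moves(
  increments=[
    [0.0014, -0.0261, 0.0306, 0, 0],
    [0.0014, -0.0261, 0.0306, 0, 0],
    [0.0014, -0.0261, 0.0306, 0, 0],
    [0.0014, -0.0261, 0.0306, 0, 0],
    [0.0014, -0.0261, 0.0306, 0, 0],
  ],
)

```text
clock: 12.95
tcp_pos: [0.4662, 0.1039, 0.6549]
tcp_rot: [1.965, 1.858, 0.773]
wrist_force: [0.1, -0.3, 0.0]
gripper_width: -0.0
finger_force: 0.0
```

Request:
apply_moves(
  increments=[
    [0, 0, 0, -0.14, 0],
    [0, 0, 0, -0.14, 0],
    [0, 0, 0, -0.14, 0],
    [0, 0, 0, -0.14, 0],
    [0, 0, 0, -0.14, 0],
  ],
)

```text
clock: 13.45
tcp_pos: [0.4658, 0.1035, 0.6564]
tcp_rot: [1.149, 2.316, 0.539]
wrist_force: [-0.0, -0.0, -0.5]
gripper_width: 0.0003
finger_force: 0.0
```

Request:
apply_moves(
  increments=[
    [0, 0, 0, -0.14, 0],
    [0, 0, 0, -0.14, 0],
    [0, 0, 0, -0.14, 0],
    [0, 0, 0, -0.14, 0],
    [0, 0, 0, -0.14, 0],
  ],
)

```text
clock: 13.95
tcp_pos: [0.4658, 0.1035, 0.6564]
tcp_rot: [0.278, 2.502, 0.268]
wrist_force: [0.3, -0.3, -0.2]
gripper_width: 0.0004
finger_force: 0.0
```

```bash
python3 -c "
from h import *
to([-.19,.075,.20])"
```

```text
shift [ 0.3308 -0.0519  0.329 ] box pos [-0.1087  0.0013  0.6564] tool y in box [0.091 0.963 0.253] tool z in box [ 0.581  0.155 -0.799] q [-0.13 -0.34 -0.19  1.64  0.    1.2   1.02]
```

```bash
cat > fk.py <<'E'
import numpy as np
from scipy.optimize import least_squares
from scipy.spatial.transform import Rotation as R
D=[([-1.453,.478,.022,1.556,-.011,1.109,-.083],[.151,.657,.222]),([-.872,.244,.524,1.875,-.139,1.059,-.343],[.5127,.1699,.2493]),([-.765,.382,.48,2.014,-.244,.798,-.188],[.5129,.1378,.1307]),([-.673,.291,.544,2.005,-.192,.896,-.072],[.513,.0516,.1792]),([-.85,-.024,.545,1.629,.012,1.533,-.35],[.4741,.0821,.475]),([-1,.018,.736,1.151,-.013,1.915,-.316],[.4778,.0821,.6807]),([-.322,-.004,.02,1.054,.003,1.916,-.345],[.4645,.0791,.7336]),([.173,-.075,-.44,1.11,-.035,1.9,-.327],[.4185,.079,.7373]),([.766,-.033,-.961,.906,-.046,1.916,-.271],[.4377,.0659,.8113]),([.404,-.085,-.403,.585,-.172,1.916,-.183],[.3918,.0169,.989])]
def rz(a): return R.from_euler('z',a).as_matrix()
def ry(a): return R.from_euler('y',a).as_matrix()
def fk(q,P):
    s,b,h,L1,a,L2,e,L3,bx,by,f=P
    M=rz(s*q[0]+b);p=np.array([bx,by,h])
    M=M@ry(q[1])@rz(s*q[2]);p=p+M@[a,0,L1]
    M=M@ry(q[3]);p=p+M@[-f,0,0];M=M@rz(s*q[4]);p=p+M@[0,0,L2]
    M=M@ry(q[5]);p=p+M@[e,0,L3]
    return p,M
def fit():
    best=None
    for s in(1,-1):
        for b in(-2,-1,0,1,2,3):
            g=lambda x:np.concatenate([fk(q,[s,*x])[0]-p for q,p in D])
            r=least_squares(g,[b,.3,.3,0,.3,0,.25,0,0,0])
            if best is None or r.cost<best[0]: best=(r.cost,[s,*r.x],abs(r.fun).max())
    return best
if __name__=="__main__":
    c,P,m=fit();print(m,np.round(P,3))
    lo=np.array([-2.96,-.34,-1.41,.24,-1.37,.17]);hi=np.array([2.96,2.1,1.46,2.44,4.51,1.92])
    from h import w,B
    for b in([-.16,.075,.06],[-.09,.05,.052],[-.08,.0,.09],[-.16,.07,.3]):
        for al in(.3,.4,.5,.65):
            zd=B@np.array([np.sin(al),.1,-np.cos(al)]);zd/=np.linalg.norm(zd)
            g=lambda q:np.concatenate([fk([*q],P)[0]-w(b),.3*(fk([*q],P)[1][:,2]-zd)])
            best=min((least_squares(g,np.clip(q0,lo+.01,hi-.01),bounds=(lo,hi)) for q0 in([-.1,0,-.2,2,0,.5],[-.8,.2,.5,2,-.1,.8],[.6,.2,-.6,2,-.1,.8])),key=lambda r:r.cost)
            print(b,al,"err",np.round(np.linalg.norm(best.fun),4),np.round(best.x,2))
E
python3 fk.py
```

```text
0.01997203707545675 [-1.    -0.074  0.195  0.574 -0.007  0.47  -0.018  0.268  0.007 -0.022
 -0.008]
[-0.16, 0.075, 0.06] 0.3 err 0.0 [-0.31  0.33 -0.27  2.39  0.88  0.19]
[-0.16, 0.075, 0.06] 0.4 err 0.0 [-0.35  0.33 -0.24  2.42  1.53  0.19]
[-0.16, 0.075, 0.06] 0.5 err 0.0 [-0.66  0.33  0.07  2.44  2.16  0.18]
[-0.16, 0.075, 0.06] 0.65 err 0.0177 [-1.34  0.46  0.77  2.44  3.14  0.19]
[-0.09, 0.05, 0.052] 0.3 err 0.0 [-0.19  0.4  -0.26  2.29  0.72  0.19]
[-0.09, 0.05, 0.052] 0.4 err 0.0 [-0.15  0.41 -0.31  2.32  1.47  0.18]
[-0.09, 0.05, 0.052] 0.5 err 0.0 [-0.19  0.41 -0.3   2.35  2.02  0.25]
[-0.09, 0.05, 0.052] 0.65 err 0.0 [-0.31  0.42 -0.22  2.41  2.44  0.42]
[-0.08, 0.0, 0.09] 0.3 err 0.0 [-0.17  0.31 -0.16  2.29  0.16  0.23]
[-0.08, 0.0, 0.09] 0.4 err 0.0 [-0.81  0.34  0.52  2.33 -0.97  0.17]
[-0.08, 0.0, 0.09] 0.5 err 0.0 [ 0.12  0.33 -0.5   2.36  1.71  0.2 ]
[-0.08, 0.0, 0.09] 0.65 err 0.0 [-0.04  0.33 -0.36  2.42  2.41  0.32]
[-0.16, 0.07, 0.3] 0.3 err 0.0 [-0.26 -0.1  -0.27  2.13  0.04  0.8 ]
[-0.16, 0.07, 0.3] 0.4 err 0.0 [-0.28 -0.13 -0.28  2.18  0.12  0.7 ]
[-0.16, 0.07, 0.3] 0.5 err 0.0 [-0.3  -0.15 -0.28  2.23  0.23  0.59]
[-0.16, 0.07, 0.3] 0.65 err 0.0 [-0.32 -0.18 -0.29  2.3   0.49  0.46]
```

Request:
apply_moves(
  increments=[
    [0.0258, -0.0028, 0.026, 0, 0],
    [0.0258, -0.0028, 0.026, 0, 0],
    [0.0258, -0.0028, 0.026, 0, 0],
    [0.0258, -0.0028, 0.026, 0, 0],
    [0.0258, -0.0028, 0.026, 0, 0],
  ],
)

```text
clock: 14.45
tcp_pos: [0.4614, 0.148, 0.4804]
tcp_rot: [0.288, 2.521, 0.26]
wrist_force: [-0.1, -0.2, 0.8]
gripper_width: 0.0004
finger_force: 0.0
```

Request:
apply_moves(
  increments=[
    [0.0258, -0.0028, 0.026, 0, 0],
    [0.0258, -0.0028, 0.026, 0, 0],
    [0.0258, -0.0028, 0.026, 0, 0],
    [0.0258, -0.0028, 0.026, 0, 0],
    [0.0258, -0.0028, 0.026, 0, 0],
  ],
)

```text
clock: 14.95
tcp_pos: [0.4294, 0.184, 0.3039]
tcp_rot: [0.287, 2.52, 0.261]
wrist_force: [1.2, -0.5, -0.6]
gripper_width: 0.0007
finger_force: 0.0
```

```bash
python3 -c "
from h import *
to([-.19,.075,.2])"
```

```text
shift [ 0.0876 -0.0347  0.0602] box pos [-0.1489  0.08    0.3039] tool y in box [0.101 0.964 0.248] tool z in box [ 0.566  0.15  -0.811] q [-0.1  -0.25 -0.54  2.32  0.29  0.48  0.46]
```

Request:
apply_moves(
  increments=[
    [0.015, -0.009, 0.0244, 0, 0],
    [0.015, -0.009, 0.0244, 0, 0],
    [0.015, -0.009, 0.0244, 0, 0],
    [0.015, -0.009, 0.0244, 0, 0],
    [0.015, -0.009, 0.0244, 0, 0],
  ],
)

```text
clock: 15.45
tcp_pos: [0.4316, 0.1679, 0.1891]
tcp_rot: [0.286, 2.545, 0.196]
wrist_force: [0.7, 0.4, -1.5]
gripper_width: 0.0004
finger_force: 0.0
```

```bash
python3 -c "
from h import *
to([-.15,.07,.055])"
```

```text
shift [ 0.0746 -0.0213  0.1096] box pos [-0.1459  0.0639  0.1891] tool y in box [0.115 0.973 0.2  ] tool z in box [ 0.549  0.105 -0.829] q [ 0.49  0.02 -1.18  2.43  1.06  0.35 -0.29]
```

Request:
apply_moves(
  increments=[
    [0.008, -0.0024, 0.0155, 0, 0],
    [0.008, -0.0024, 0.0155, 0, 0],
    [0.008, -0.0024, 0.0155, 0, 0],
    [0.008, -0.0024, 0.0155, 0, 0],
  ],
)

```text
clock: 15.85
tcp_pos: [0.4511, 0.1757, 0.1262]
tcp_rot: [0.297, 2.561, 0.181]
wrist_force: [-0.1, 0.5, -0.8]
gripper_width: 0.0004
finger_force: 0.0
```

```bash
python3 -c "
from h import *
to([-.145,.07,.055])"
```

```text
shift [ 0.0508 -0.0184  0.0498] box pos [-0.1268  0.0727  0.1262] tool y in box [0.127 0.974 0.189] tool z in box [ 0.535  0.093 -0.84 ] q [ 0.52  0.5  -1.41  2.44  1.57  0.81 -0.71]
```

Request:
apply_moves(
  increments=[
    [0.01, -0.004, 0.013, 0, 0],
    [0.01, -0.004, 0.013, 0, 0],
  ],
)

```text
clock: 16.05
tcp_pos: [0.4558, 0.1813, 0.0961]
tcp_rot: [0.295, 2.57, 0.175]
wrist_force: [0.6, -0.5, 0.1]
gripper_width: 0.0005
finger_force: 0.0
```

```bash
python3 -c "
from h import *
to([-.125,.07,.058])"
```

```text
shift [ 0.0196 -0.0156  0.03  ] box pos [-0.1224  0.0785  0.0961] tool y in box [0.127 0.975 0.184] tool z in box [ 0.528  0.09  -0.845] q [ 0.47  0.67 -1.41  2.44  1.67  0.96 -0.76]
```

Request:
apply_moves(
  increments=[
    [0.0075, -0.0055, 0.0105, 0, 0],
    [0.0075, -0.0055, 0.0105, 0, 0],
    [0.006, -0.0055, 0.0095, 0, 0],
  ],
)

```text
clock: 16.35
tcp_pos: [0.4627, 0.1789, 0.0597]
tcp_rot: [0.298, 2.579, 0.167]
wrist_force: [0.6, 0.4, 0.6]
gripper_width: 0.0005
finger_force: 0.0
```

```bash
python3 -c "
from h import *
to([-.088,.070,.055]);st()
cv2.imwrite('pics/s4.png',cv2.resize(arm.camera('side')[230:440,180:440,::-1],None,fx=2.8,fy=2.8))"
```

```text
shift [-0.0221 -0.0035  0.0177] box pos [-0.1154  0.0764  0.0597] tool y in box [0.131 0.975 0.177] tool z in box [ 0.52   0.085 -0.85 ] q [ 0.45  0.86 -1.41  2.44  1.78  1.12 -0.78]
t 16.35 q [ 0.446  0.862 -1.41   2.436  1.778  1.115 -0.781] p [0.4627 0.1789 0.0597] x [-0.834  0.244 -0.496] z [ 0.523  0.06  -0.85 ] F [0.6 0.4 0.6] w 0.0005
```

View pics/s4.png

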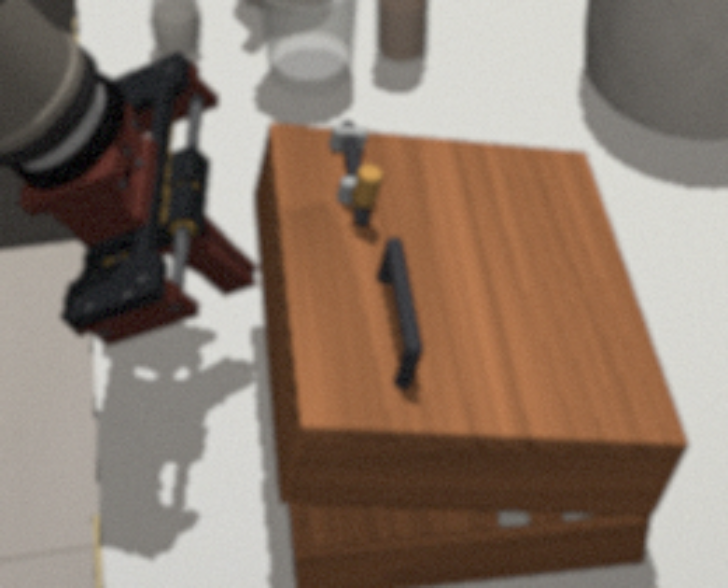

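The view shows the tilted fingertips just in front of the lid's front edge, at crop (250,270), with the body clear and the lid still ajar. I'll slip in under the edge.

Request:
apply_moves(
  increments=[
    [-0.005, -0.002, 0.006, 0, 0],
    [-0.005, -0.002, 0.006, 0, 0],
    [-0.005, -0.002, 0.006, 0, 0],
  ],
)

```text
clock: 16.7
tcp_pos: [0.4831, 0.1708, 0.0517]
tcp_rot: [0.294, 2.58, 0.168]
wrist_force: [-16.3, 2.3, 1.7]
gripper_width: 0.0006
finger_force: 6.4
```

```bash
python3 -c "
from h import *
to([-.092,.045,.051]);st()"
```

```text
shift [-0.0067 -0.0236 -0.0001] box pos [-0.0946  0.0694  0.0517] tool y in box [0.128 0.976 0.177] tool z in box [ 0.52   0.086 -0.85 ] q [ 0.47  0.88 -1.37  2.41  1.81  1.09 -0.74]
t 16.7 q [ 0.471  0.881 -1.374  2.409  1.813  1.088 -0.738] p [0.4831 0.1708 0.0517] x [-0.834  0.241 -0.496] z [ 0.523  0.061 -0.85 ] F [-16.3   2.3   1.7] w 0.0006
```

Request:
apply_moves(
  increments=[
    [0.0045, -0.001, -0.001, 0, 0],
    [0, 0, 0, 0, 0],
  ],
)

```text
clock: 16.9
tcp_pos: [0.4795, 0.1703, 0.0504]
tcp_rot: [0.296, 2.577, 0.165]
wrist_force: [-0.5, 0.3, 0.6]
gripper_width: 0.0005
finger_force: 0.0
```

```bash
python3 -c "
from h import *
to([-.097,.045,.051]);st()"
```

```text
shift [-0.0061 -0.0228 -0.0018] box pos [-0.0982  0.0687  0.0504] tool y in box [0.13  0.976 0.176] tool z in box [ 0.521  0.084 -0.849] q [ 0.46  0.88 -1.37  2.42  1.82  1.1  -0.75]
t 16.9 q [ 0.464  0.882 -1.374  2.418  1.818  1.097 -0.753] p [0.4795 0.1703 0.0504] x [-0.833  0.242 -0.498] z [ 0.525  0.058 -0.849] F [-0.5  0.3  0.6] w 0.0005
```

Request:
apply_moves(
  increments=[
    [-0.0007, -0.0035, -0.0003, 0, 0],
    [-0.0007, -0.0035, -0.0003, 0, 0],
    [-0.0007, -0.0035, -0.0003, 0, 0],
    [-0.0007, -0.0035, -0.0003, 0, 0],
  ],
)

```text
clock: 17.3
tcp_pos: [0.479, 0.156, 0.0503]
tcp_rot: [0.297, 2.578, 0.166]
wrist_force: [-0.6, 0.4, -0.4]
gripper_width: 0.0003
finger_force: 0.0
```

Request:
apply_moves(
  increments=[
    [-0.0007, -0.0035, -0.0003, 0, 0],
    [-0.0007, -0.0035, -0.0003, 0, 0],
    [0, 0, 0, 0, 0],
  ],
)

```text
clock: 17.6
tcp_pos: [0.4791, 0.1487, 0.0496]
tcp_rot: [0.299, 2.58, 0.165]
wrist_force: [-0.9, 0.4, -0.0]
gripper_width: 0.0006
finger_force: 0.0
```

```bash
python3 -c "
from h import *
to([-.098,.045,.051]);st()"
```

```text
shift [-0.0007 -0.0018 -0.0016] box pos [-0.0975  0.0471  0.0496] tool y in box [0.132 0.975 0.176] tool z in box [ 0.519  0.083 -0.851] q [ 0.54  0.91 -1.41  2.44  1.83  1.11 -0.71]
t 17.6 q [ 0.542  0.913 -1.409  2.435  1.831  1.109 -0.708] p [0.4791 0.1487 0.0496] x [-0.834  0.244 -0.496] z [ 0.523  0.058 -0.851] F [-0.9  0.4 -0. ] w 0.0006
```

Request:
apply_moves(
  increments=[
    [-0.0007, -0.0034, -0.0004, 0, 0],
    [-0.0007, -0.0034, -0.0004, 0, 0],
    [-0.0007, -0.0034, -0.0004, 0, 0],
    [-0.0007, -0.0034, -0.0004, 0, 0],
    [0, 0, 0, 0, 0],
  ],
)

```text
clock: 18.1
tcp_pos: [0.4814, 0.1384, 0.0509]
tcp_rot: [0.296, 2.586, 0.167]
wrist_force: [-6.5, 3.9, -1.8]
gripper_width: 0.0007
finger_force: 3.6
```

```bash
python3 -c "
from h import *
to([-.098,.030,.051]);st()"
```

```text
shift [ 0.0012 -0.0071 -0.0023] box pos [-0.0948  0.0369  0.0509] tool y in box [0.13  0.976 0.176] tool z in box [ 0.515  0.085 -0.853] q [ 0.58  0.9  -1.41  2.44  1.83  1.08 -0.68]
t 18.1 q [ 0.579  0.902 -1.41   2.436  1.828  1.078 -0.677] p [0.4814 0.1384 0.0509] x [-0.837  0.242 -0.491] z [ 0.518  0.06  -0.853] F [-6.5  3.9 -1.8] w 0.0007
```

Request:
apply_moves(
  increments=[
    [0.004, -0.0005, -0.001, 0, 0],
    [0, 0, 0, 0, 0],
  ],
)

```text
clock: 18.3
tcp_pos: [0.4811, 0.1388, 0.0503]
tcp_rot: [0.298, 2.585, 0.161]
wrist_force: [-2.0, 1.5, -1.3]
gripper_width: -0.0
finger_force: 1.2
```

```bash
python3 -c "
from h import *
to([-.098,.030,.051]);st()"
```

```text
shift [ 0.0007 -0.0073 -0.0026] box pos [-0.0951  0.0372  0.0503] tool y in box [0.132 0.976 0.172] tool z in box [ 0.515  0.081 -0.853] q [ 0.57  0.9  -1.41  2.44  1.83  1.09 -0.68]
t 18.3 q [ 0.573  0.904 -1.409  2.436  1.826  1.086 -0.68 ] p [0.4811 0.1388 0.0503] x [-0.836  0.242 -0.492] z [ 0.518  0.056 -0.853] F [-2.   1.5 -1.3] w -0.0
```

Request:
apply_moves(
  increments=[
    [0.001, -0.0035, 0.0003, 0, 0],
    [0.0005, -0.0035, 0.0003, 0, 0],
    [0.0005, -0.0035, 0.0003, 0, 0],
    [0, 0, 0, 0, 0],
  ],
)

```text
clock: 18.7
tcp_pos: [0.4825, 0.1309, 0.0471]
tcp_rot: [0.299, 2.59, 0.16]
wrist_force: [-5.3, 1.9, -1.4]
gripper_width: 0.0003
finger_force: 2.4
```

```bash
python3 -c "
from h import *
to([-.098,.020,.049]);st()"
```

```text
shift [ 0.0012 -0.0095 -0.0048] box pos [-0.0933  0.0294  0.0471] tool y in box [0.134 0.976 0.171] tool z in box [ 0.51   0.08  -0.856] q [ 0.6   0.92 -1.41  2.44  1.83  1.08 -0.66]
t 18.7 q [ 0.597  0.916 -1.409  2.436  1.832  1.082 -0.66 ] p [0.4825 0.1309 0.0471] x [-0.839  0.242 -0.488] z [ 0.514  0.055 -0.856] F [-5.3  1.9 -1.4] w 0.0003
```

Joint limits make the arm creep towards the lid wall as it sweeps right. Opening the jaw will carry the right finger to the right without moving the arm, so I'll back off the wall slightly and feel that way.

Request:
apply_moves(
  increments=[
    [0.004, 0.003, -0.001, 0, 0],
    [0, 0, 0, 0, 0.1],
    [0, 0, 0, 0, 0.1],
  ],
  force=8,
)

```text
clock: 19.0
tcp_pos: [0.4815, 0.135, 0.0471]
tcp_rot: [0.3, 2.589, 0.157]
wrist_force: [-1.3, -0.7, -0.7]
gripper_width: 0.0083
finger_force: 0.9
```

```bash
python3 -c "
from h import *
to([-.098,.030,.049]);st()"
```

```text
shift [ 0.0014 -0.0035 -0.0037] box pos [-0.0945  0.0335  0.0471] tool y in box [0.135 0.976 0.169] tool z in box [ 0.511  0.078 -0.856] q [ 0.58  0.92 -1.41  2.43  1.83  1.09 -0.67]
t 19.0 q [ 0.581  0.916 -1.408  2.435  1.829  1.092 -0.671] p [0.4815 0.135  0.0471] x [-0.838  0.243 -0.489] z [ 0.514  0.053 -0.856] F [-1.3 -0.7 -0.7] w 0.0083
```

Request:
apply_moves(
  increments=[
    [0, 0, 0, 0, 0.2],
    [0, 0, 0, 0, 0.2],
    [0, 0, 0, 0, 0.2],
  ],
)

```text
clock: 19.3
tcp_pos: [0.4809, 0.1349, 0.0468]
tcp_rot: [0.3, 2.59, 0.157]
wrist_force: [-3.3, -3.0, -2.3]
gripper_width: 0.0172
finger_force: 1.9
```

```bash
python3 -c "
from h import *
to([-.098,.030,.049]);st()"
```

```text
shift [ 0.0007 -0.0033 -0.0036] box pos [-0.0951  0.0333  0.0468] tool y in box [0.135 0.976 0.169] tool z in box [ 0.51   0.078 -0.857] q [ 0.58  0.92 -1.41  2.44  1.83  1.09 -0.67]
t 19.3 q [ 0.581  0.916 -1.408  2.436  1.829  1.091 -0.671] p [0.4809 0.1349 0.0468] x [-0.839  0.242 -0.488] z [ 0.513  0.053 -0.857] F [-3.3 -3.  -2.3] w 0.0172
```

Request:
apply_moves(
  increments=[
    [0.002, 0, 0, -0.1, 0.2],
    [0, 0, 0, -0.1, 0.2],
    [0, 0, 0, 0, 0.2],
  ],
)

```text
clock: 19.6
tcp_pos: [0.4819, 0.1372, 0.0473]
tcp_rot: [0.038, 2.599, 0.088]
wrist_force: [-0.3, 0.1, 0.9]
gripper_width: 0.0179
finger_force: 0.0
```

```bash
python3 -c "
from h import *
to([-.098,.030,.049]);st()"
```

```text
shift [ 0.0024 -0.0054 -0.0038] box pos [-0.0942  0.0357  0.0473] tool y in box [-0.038  0.997  0.07 ] tool z in box [ 0.512  0.08  -0.855] q [ 0.57  0.91 -1.4   2.43  1.83  1.08 -0.48]
t 19.6 q [ 0.572  0.906 -1.399  2.434  1.831  1.081 -0.479] p [0.4819 0.1372 0.0473] x [-0.857  0.044 -0.514] z [ 0.515  0.055 -0.855] F [-0.3  0.1  0.9] w 0.0179
```

Request:
apply_moves(
  increments=[
    [0, 0, 0, 0, 0.3],
    [0, 0, 0, 0, 0.3],
    [0, 0, 0, 0, 0.3],
  ],
)

```text
clock: 19.9
tcp_pos: [0.481, 0.1365, 0.0466]
tcp_rot: [0.041, 2.601, 0.087]
wrist_force: [-0.4, 0.5, -0.2]
gripper_width: 0.0263
finger_force: 0.0
```

```bash
python3 -c "
from h import *
to([-.098,.030,.049]);st()"
```

```text
shift [ 0.0012 -0.0047 -0.004 ] box pos [-0.0951  0.035   0.0466] tool y in box [-0.036  0.997  0.07 ] tool z in box [ 0.51   0.079 -0.856] q [ 0.57  0.91 -1.4   2.43  1.83  1.08 -0.48]
t 19.9 q [ 0.573  0.907 -1.399  2.435  1.83   1.081 -0.48 ] p [0.481  0.1365 0.0466] x [-0.858  0.046 -0.512] z [ 0.514  0.054 -0.856] F [-0.4  0.5 -0.2] w 0.0263
```

Request:
apply_moves(
  increments=[
    [0, 0, 0, 0, 0.42],
    [0, 0, 0, 0, 0.42],
    [0, 0, 0, 0, 0.42],
  ],
)

```text
clock: 20.2
tcp_pos: [0.4808, 0.1364, 0.0464]
tcp_rot: [0.04, 2.601, 0.087]
wrist_force: [-0.5, 0.4, -0.4]
gripper_width: 0.0366
finger_force: 0.0
```

```bash
python3 -c "
from h import *
st()"
```

```text
t 20.2 q [ 0.573  0.907 -1.398  2.435  1.829  1.081 -0.479] p [0.4808 0.1364 0.0464] x [-0.858  0.045 -0.511] z [ 0.513  0.054 -0.856] F [-0.5  0.4 -0.4] w 0.0366
```

Request:
apply_moves(
  increments=[
    [0, 0, 0, 0, 0.54],
    [0, 0, 0, 0, 0.54],
    [0, 0, 0, 0, 0.54],
  ],
)

```text
clock: 20.5
tcp_pos: [0.4808, 0.1364, 0.0464]
tcp_rot: [0.039, 2.601, 0.087]
wrist_force: [-0.1, 0.7, -0.7]
gripper_width: 0.0474
finger_force: 0.0
```

```bash
python3 -c "
from h import *
st()"
```

```text
t 20.5 q [ 0.573  0.907 -1.398  2.435  1.829  1.081 -0.479] p [0.4808 0.1364 0.0464] x [-0.858  0.045 -0.512] z [ 0.513  0.054 -0.856] F [-0.1  0.7 -0.7] w 0.0474
```

Request:
apply_moves(
  increments=[
    [0, 0, 0, 0, 0.66],
    [0, 0, 0, 0, 0.66],
    [0, 0, 0, 0, 0.66],
  ],
)

```text
clock: 20.8
tcp_pos: [0.4808, 0.1364, 0.0464]
tcp_rot: [0.039, 2.601, 0.087]
wrist_force: [-0.6, -0.2, -0.6]
gripper_width: 0.0578
finger_force: 0.0
```

Request:
apply_moves(
  increments=[
    [0, 0, 0, 0, 0.78],
    [0, 0, 0, 0, 0.78],
    [0, 0, 0, 0, 0.78],
  ],
)

```text
clock: 21.1
tcp_pos: [0.4808, 0.1372, 0.0467]
tcp_rot: [0.038, 2.601, 0.089]
wrist_force: [0.2, 2.8, -0.2]
gripper_width: 0.0687
finger_force: 1.2
```

```bash
python3 -c "
from h import *
to([-.095,.035,.047]);st()"
```

```text
shift [-0.0005 -0.0006 -0.0002] box pos [-0.0953  0.0356  0.0467] tool y in box [-0.038  0.997  0.071] tool z in box [ 0.51   0.08  -0.856] q [ 0.57  0.91 -1.4   2.44  1.83  1.08 -0.48]
t 21.1 q [ 0.572  0.907 -1.399  2.435  1.83   1.08  -0.479] p [0.4808 0.1372 0.0467] x [-0.858  0.045 -0.512] z [ 0.514  0.056 -0.856] F [ 0.2  2.8 -0.2] w 0.0687
```

Contact: 2.8 N in +y with the right finger's face near box y = -12 mm, so that's the tab. I'll keep pushing gently by opening the jaw.

Request:
apply_moves(
  increments=[
    [0, 0, 0, 0, 0.9],
    [0, 0, 0, 0, 0.9],
    [0, 0, 0, 0, 0.9],
  ],
)

```text
clock: 21.4
tcp_pos: [0.4807, 0.1369, 0.0467]
tcp_rot: [0.038, 2.601, 0.088]
wrist_force: [-2.5, 3.3, 2.9]
gripper_width: 0.0787
finger_force: 1.9
```

Request:
apply_moves(
  increments=[
    [0, 0, 0, 0, 1.0],
    [0, 0, 0, 0, 1.0],
    [0, 0, 0, 0, 1.0],
  ],
)

```text
clock: 21.7
tcp_pos: [0.4809, 0.1372, 0.0468]
tcp_rot: [0.038, 2.601, 0.089]
wrist_force: [-1.6, 5.3, 3.3]
gripper_width: 0.0878
finger_force: 2.7
```

```bash
python3 -c "
from h import *
to([-.095,.035,.047]);st()"
```

```text
shift [-0.0003 -0.0007 -0.0001] box pos [-0.0952  0.0357  0.0468] tool y in box [-0.038  0.997  0.071] tool z in box [ 0.511  0.08  -0.856] q [ 0.57  0.91 -1.4   2.43  1.83  1.08 -0.48]
t 21.7 q [ 0.572  0.906 -1.399  2.435  1.83   1.08  -0.479] p [0.4809 0.1372 0.0468] x [-0.858  0.045 -0.512] z [ 0.514  0.056 -0.856] F [-1.6  5.3  3.3] w 0.0878
```

Request:
apply_moves(
  increments=[
    [0, -0.0015, 0, 0, 1.0],
    [0, -0.0015, 0, 0, 1.0],
    [-0.0026, -0.0001, -0.0031, 0, 1.0],
    [-0.0026, -0.0001, -0.0031, 0, 1.0],
  ],
)

```text
clock: 22.1
tcp_pos: [0.4807, 0.1341, 0.0529]
tcp_rot: [0.038, 2.607, 0.091]
wrist_force: [-3.5, 8.3, -10.3]
gripper_width: 0.0874
finger_force: 5.6
```

```bash
python3 -c "
from h import *
to([-.095,.032,.067]);st()"
```

```text
shift [-0.0073  0.0004 -0.012 ] box pos [-0.0953  0.0326  0.0529] tool y in box [-0.039  0.997  0.073] tool z in box [ 0.505  0.082 -0.859] q [ 0.59  0.88 -1.41  2.43  1.8   1.05 -0.46]
t 22.1 q [ 0.593  0.882 -1.408  2.432  1.803  1.052 -0.457] p [0.4807 0.1341 0.0529] x [-0.861  0.045 -0.506] z [ 0.508  0.058 -0.859] F [ -3.5   8.3 -10.3] w 0.0874
```

Request:
apply_moves(
  increments=[
    [-0.0026, -0.0001, -0.0031, 0, 1.0],
    [-0.0026, -0.0001, -0.0031, 0, 1.0],
    [0, 0, 0, 0, 1.0],
  ],
)

```text
clock: 22.4
tcp_pos: [0.4812, 0.1333, 0.0609]
tcp_rot: [0.037, 2.608, 0.091]
wrist_force: [-6.2, 6.8, -4.5]
gripper_width: 0.0877
finger_force: 6.3
```

```bash
python3 -c "
from h import *
to([-.095,.032,.067]);st()"
```

```text
shift [-0.0029  0.0006 -0.0054] box pos [-0.0948  0.0318  0.0609] tool y in box [-0.039  0.997  0.072] tool z in box [ 0.504  0.082 -0.86 ] q [ 0.6   0.84 -1.41  2.43  1.78  1.02 -0.45]
t 22.4 q [ 0.602  0.844 -1.409  2.428  1.777  1.018 -0.445] p [0.4812 0.1333 0.0609] x [-0.862  0.044 -0.506] z [ 0.508  0.058 -0.86 ] F [-6.2  6.8 -4.5] w 0.0877
```

Vertical load is about 5 N, which is just the lid's own resistance, and it's rising. I'll go on.

Request:
apply_moves(
  increments=[
    [-0.0026, -0.0001, -0.0031, 0, 1.0],
    [-0.0026, -0.0001, -0.0031, 0, 1.0],
    [-0.0026, -0.0001, -0.0031, 0, 1.0],
  ],
)

```text
clock: 22.7
tcp_pos: [0.4824, 0.1324, 0.072]
tcp_rot: [0.037, 2.61, 0.093]
wrist_force: [-4.3, 9.5, -11.3]
gripper_width: 0.0873
finger_force: 6.4
```

```bash
python3 -c "
from h import *
to([-.092,.031,.085]);st()"
```

```text
shift [-0.0079  0.0009 -0.0104] box pos [-0.0935  0.031   0.072 ] tool y in box [-0.039  0.997  0.073] tool z in box [ 0.502  0.083 -0.861] q [ 0.62  0.79 -1.41  2.42  1.74  0.97 -0.42]
t 22.7 q [ 0.616  0.79  -1.408  2.421  1.738  0.966 -0.424] p [0.4824 0.1324 0.072 ] x [-0.863  0.044 -0.504] z [ 0.506  0.059 -0.861] F [ -4.3   9.5 -11.3] w 0.0873
```

Request:
apply_moves(
  increments=[
    [-0.0026, -0.0001, -0.0031, 0, 1.0],
    [-0.0026, -0.0001, -0.0031, 0, 1.0],
  ],
)

```text
clock: 22.9
tcp_pos: [0.4835, 0.1319, 0.0799]
tcp_rot: [0.037, 2.61, 0.093]
wrist_force: [-4.6, 10.2, -12.2]
gripper_width: 0.0878
finger_force: 6.7
```

```bash
python3 -c "
from h import *
to([-.092,.031,.085]);st()
cv2.imwrite('pics/s5.png',cv2.resize(arm.camera('side')[230:440,180:440,::-1],None,fx=2.8,fy=2.8))"
```

```text
shift [-0.0029  0.0009 -0.0042] box pos [-0.0924  0.0305  0.0799] tool y in box [-0.04   0.996  0.074] tool z in box [ 0.502  0.084 -0.861] q [ 0.63  0.75 -1.41  2.42  1.71  0.93 -0.41]
t 22.9 q [ 0.626  0.754 -1.408  2.415  1.71   0.933 -0.407] p [0.4835 0.1319 0.0799] x [-0.863  0.044 -0.504] z [ 0.506  0.06  -0.861] F [ -4.6  10.2 -12.2] w 0.0878
```

View pics/s5.png

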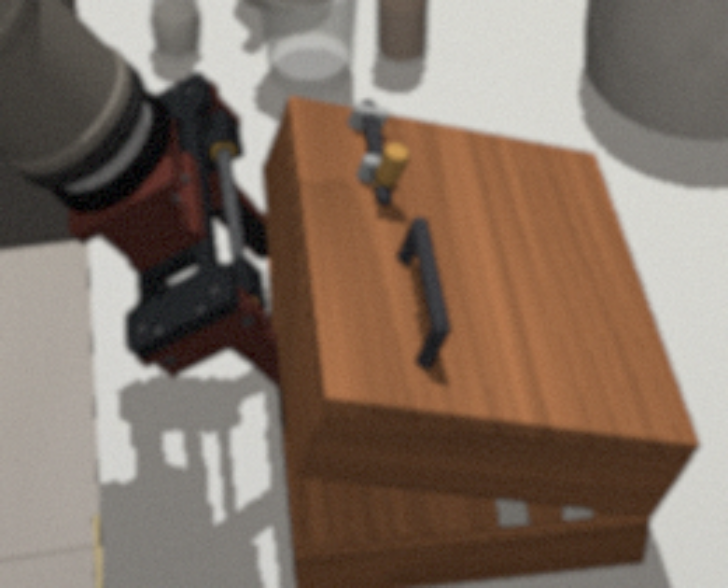

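The lid has risen clearly past the catch position; its lower right corner is now at crop (300,475). I'll keep raising, then follow the arc.

Request:
apply_moves(
  increments=[
    [-0.0026, -0.0001, -0.0034, 0, 1.0],
    [-0.0026, -0.0001, -0.0034, 0, 1.0],
    [-0.0026, -0.0001, -0.0034, 0, 1.0],
    [-0.0026, -0.0001, -0.0034, 0, 1.0],
  ],
)

```text
clock: 23.35
tcp_pos: [0.4873, 0.1296, 0.0981]
tcp_rot: [0.038, 2.606, 0.09]
wrist_force: [-1.4, 1.5, -4.2]
gripper_width: 0.0877
finger_force: 2.0
```

```bash
python3 -c "
from h import *
for th in(.3,.35,.4,.45): print(th,px('side',w([.1-.212*np.cos(th),-.12,.044+.212*np.sin(th)])))
to([-.09,.031,.11]);st()"
```

```text
0.3 [282.27772551 403.91216311]
0.35 [284.38503146 399.28771134]
0.4 [286.87566844 394.63705677]
0.45 [289.74995038 389.97452109]
shift [-0.0047  0.0035 -0.0108] box pos [-0.0885  0.0284  0.0981] tool y in box [-0.038  0.997  0.072] tool z in box [ 0.506  0.081 -0.859] q [ 0.65  0.68 -1.41  2.4   1.65  0.87 -0.37]
t 23.35 q [ 0.649  0.675 -1.409  2.401  1.65   0.865 -0.366] p [0.4873 0.1296 0.0981] x [-0.861  0.045 -0.507] z [ 0.509  0.057 -0.859] F [-1.4  1.5 -4.2] w 0.0877
```

Request:
apply_moves(
  increments=[
    [-0.0073, 0, -0.0073, 0, 1.0],
    [-0.0073, 0, -0.0073, 0, 1.0],
    [-0.009, 0, -0.006, 0, 1.0],
    [-0.012, 0, -0.0046, 0, 1.0],
  ],
)

```text
clock: 23.75
tcp_pos: [0.5045, 0.1245, 0.1374]
tcp_rot: [0.041, 2.607, 0.084]
wrist_force: [-9.4, 1.1, 1.4]
gripper_width: 0.0878
finger_force: 3.9
```

```bash
python3 -c "
from h import *
to([-.04,.03,.18]);st()"
```

```text
shift [-0.0484  0.0077 -0.0205] box pos [-0.0711  0.0241  0.1374] tool y in box [-0.035  0.997  0.068] tool z in box [ 0.506  0.076 -0.859] q [ 0.71  0.54 -1.41  2.34  1.48  0.74 -0.2 ]
t 23.75 q [ 0.711  0.535 -1.406  2.342  1.48   0.737 -0.202] p [0.5045 0.1245 0.1374] x [-0.861  0.045 -0.507] z [ 0.509  0.052 -0.859] F [-9.4  1.1  1.4] w 0.0878
```

Request:
apply_moves(
  increments=[
    [-0.012, 0, -0.0046, 0, 1.0],
    [-0.012, 0, -0.0046, 0, 1.0],
    [-0.012, 0, -0.0046, 0, 1.0],
    [-0.012, 0, -0.0046, 0, 1.0],
  ],
)

```text
clock: 24.15
tcp_pos: [0.5374, 0.1209, 0.1779]
tcp_rot: [0.042, 2.606, 0.084]
wrist_force: [-1.7, 0.8, -4.0]
gripper_width: 0.088
finger_force: 1.7
```

```bash
python3 -c "
from h import *
to([-.04,.03,.18]);st()
cv2.imwrite('pics/s6.png',cv2.resize(arm.camera('side')[180:440,160:440,::-1],None,fx=2.3,fy=2.3))"
```

```text
shift [ 0.0007  0.0081 -0.0022] box pos [-0.038   0.0221  0.1779] tool y in box [-0.034  0.997  0.068] tool z in box [ 0.507  0.076 -0.859] q [ 0.76  0.46 -1.4   2.25  1.3   0.68  0.02]
t 24.15 q [ 0.763  0.464 -1.403  2.246  1.295  0.683  0.018] p [0.5374 0.1209 0.1779] x [-0.86   0.046 -0.508] z [ 0.51   0.051 -0.859] F [-1.7  0.8 -4. ] w 0.088
```

View pics/s6.png

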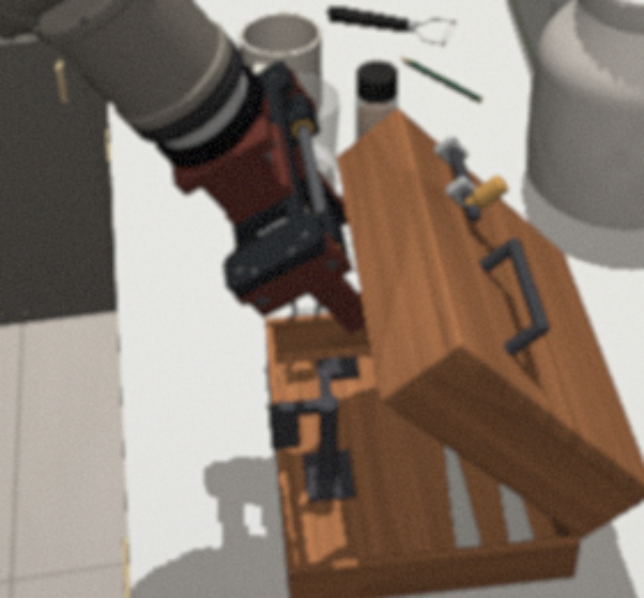

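The lid is at about 45–50°, its corner at crop (388,400), with the bolt still drawn. I'll raise it a bit more for margin, then withdraw straight off its edge.

Request:
apply_moves(
  increments=[
    [-0.012, 0, -0.002, 0, 1.0],
    [-0.0125, 0, -0.002, 0, 1.0],
    [-0.0125, 0, -0.0018, 0, 1.0],
    [-0.0125, 0, -0.001, 0, 1.0],
    [0, 0, 0, 0, 1.0],
  ],
)

```text
clock: 24.7
tcp_pos: [0.5782, 0.1184, 0.2099]
tcp_rot: [0.044, 2.603, 0.084]
wrist_force: [-0.0, -0.5, 0.2]
gripper_width: 0.0879
finger_force: 0.0
```

Request:
apply_moves(
  increments=[
    [0.01, 0, 0, 0, 1.0],
    [0.02, 0, 0, 0, 1.0],
    [0.03, 0, -0.01, 0, 1.0],
    [0.03, 0, -0.02, 0, 1.0],
    [0.03, 0, -0.02, 0, 1.0],
  ],
)

```text
clock: 25.2
tcp_pos: [0.4517, 0.1223, 0.189]
tcp_rot: [0.036, 2.611, 0.086]
wrist_force: [-1.2, -1.0, 0.1]
gripper_width: 0.088
finger_force: 0.0
```

Request:
apply_moves(
  increments=[
    [0.01, 0, -0.02, 0, 1.0],
    [0, 0, 0, 0, 1.0],
    [0, 0, 0, 0, 1.0],
  ],
)

```text
clock: 25.5
tcp_pos: [0.4434, 0.12, 0.1922]
tcp_rot: [0.034, 2.624, 0.074]
wrist_force: [0.2, -0.2, -0.9]
gripper_width: 0.0875
finger_force: 0.0
```

```bash
python3 -c "
from h import *
for th in(.8,.9,1,1.1): print(th,px('side',w([.1-.212*np.cos(th),-.12,.044+.212*np.sin(th)])))
to([-.1,.03,.18]);st()
cv2.imwrite('pics/s7.png',cv2.resize(arm.camera('side')[180:440,160:440,::-1],None,fx=2.3,fy=2.3))"
```

```text
0.8 [320.280798  358.3208826]
0.9 [332.0782866  350.09233775]
1 [345.02392009 342.47374012]
1.1 [358.94976757 335.59345382]
shift [-0.0218  0.0114  0.0272] box pos [-0.1319  0.0166  0.1922] tool y in box [-0.038  0.998  0.059] tool z in box [ 0.492  0.07  -0.868] q [ 0.86  0.01 -1.36  2.39  0.66  0.33  0.47]
t 25.5 q [ 0.863  0.007 -1.356  2.389  0.658  0.331  0.472] p [0.4434 0.12   0.1922] x [-0.869  0.038 -0.493] z [ 0.494  0.047 -0.868] F [ 0.2 -0.2 -0.9] w 0.0875
```

View pics/s7.png

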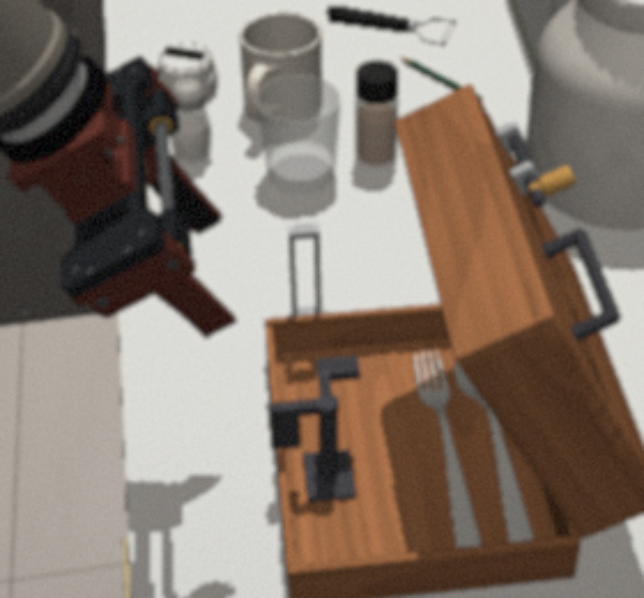

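The lid stands open by itself; its lower front corner at crop (465,360) is about px (362,336), or roughly 1.1 rad. The bolt is still drawn and the gripper is clear of everything, so I'll hand in.

```bash
python3 -c "
from rig import arm
print(arm.hand_in())"
```

```text
the job is handed in; nothing more can be done
None
```

I opened the box and handed the job in at about 25.5 s: the lid stands by itself at about 1.1 rad (63°), the bolt is still drawn, and the gripper and bystanders are clear; the hand-in gave no verdict.

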